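Lay out the staging tray for a run

TASK

Lay out the white staging tray for the next run. Stand the larger bottle on the middle round pad, the small dropper bottle on the end pad nearest the timer, and one of the two specimen jars on the end pad nearest the stapler, with the other jar stacked squarely on top of it; everything upright, centred on its pad and let go.

Things in the scene. Friction and masses are not known exactly. Their poses are not given: they have to be found in the camera images.
- bottle_mid (a point): larger reagent bottle, white with a ribbed white cap and a blue band, 46 mm diameter and 100 mm high (cap narrower than the body). Point: on its axis half-way up, 50 above its underside; z axis up. Grasp from above at this point.
- dropper_mid (a point): small dropper bottle, white with a red cap and a blue band, 28 mm diameter and 70 mm high. Point: on its axis half-way up, 35 above its underside; z axis up. Grasp from above at this point.
- jar_a_mid (a point): white screw-top specimen jar, 58 high; lid 41 diameter (top 16 mm), body 38 diameter, flat lid top on which the other jar can stand. The two jars are alike (the contents show faintly through the sides) and interchangeable. Point: on its axis half-way up, 29 above its underside; z axis up. Grasp from above at this point or at the lid.
- jar_b_mid (a point): white screw-top specimen jar, 58 high; lid 41 diameter (top 16 mm), body 38 diameter, flat lid top on which the other jar can stand. The two jars are alike (the contents show faintly through the sides) and interchangeable. Point: on its axis half-way up, 29 above its underside; z axis up. Grasp from above at this point or at the lid.
- tray: white flat staging tray, fixed to the worktop, 130 (its x) by 300 (its y); floor 6 above the worktop, lip 9 high round the edge. Three round dark pads, 64 diameter and flush with the floor, lie in a row along its y axis at y = -90, 0 and +90 (x = 0). Origin: centre of its underside, on the worktop; z up.
- timer: small white bench timer with a display, 42 deep, 66 wide, 57 high, fixed, standing just beyond one end of the tray, about 100 from the nearest pad centre. Which end varies. Origin: centre of its underside.
- stapler: black stapler, 135 long, 34 wide, 44 high, fixed, lying across just beyond the other end of the tray, about 100 from the nearest pad centre. Origin: centre of its underside.
There are look-alikes about, which are no part of the job. Leave any green or yellow look-alike of the part that bears dropper_mid alone.

How it is judged (in metres and radians):
At the end, for the whole second after the job is handed in: Bottle within 15 mm (along and across the tray) of the middle pad's centre, dropper bottle of the timer-end pad's, one jar of the stapler-end pad's; the other jar stands on its lid within 12 mm of its axis. All at full height, upright within 0.15 rad, released, at rest (x of bottle_mid in the frame of tray between -0.015 and 0.015 m and z of bottle_mid in the frame of tray between 0.05 and 0.062 m and y of bottle_mid in the frame of tray between -0.015 and 0.015 m and x of dropper_mid in the frame of tray between -0.015 and 0.015 m and z of dropper_mid in the frame of tray between 0.035 and 0.047 m and (y of dropper_mid in the frame of tray between 0.075 and 0.105 m or y of dropper_mid in the frame of tray between -0.105 and -0.075 m) and horizontal distance between dropper_mid and timer below 0.15 m and ((x of jar_a_mid in the frame of tray between -0.015 and 0.015 m and z of jar_a_mid in the frame of tray between 0.029 and 0.041 m and (y of jar_a_mid in the frame of tray between 0.075 and 0.105 m or y of jar_a_mid in the frame of tray between -0.105 and -0.075 m) and horizontal distance between jar_a_mid and stapler below 0.15 m and horizontal distance between jar_b_mid and jar_a_mid below 0.012 m and z of jar_b_mid in the frame of tray between 0.086 and 0.1 m) or (x of jar_b_mid in the frame of tray between -0.015 and 0.015 m and z of jar_b_mid in the frame of tray between 0.029 and 0.041 m and (y of jar_b_mid in the frame of tray between 0.075 and 0.105 m or y of jar_b_mid in the frame of tray between -0.105 and -0.075 m) and horizontal distance between jar_b_mid and stapler below 0.15 m and horizontal distance between jar_a_mid and jar_b_mid below 0.012 m and z of jar_a_mid in the frame of tray between 0.086 and 0.1 m)) and angle between each of bottle_mid, dropper_mid, jar_a_mid, jar_b_mid's own z axis and vertical below 0.15 rad and linear speed of each of bottle, dropper, jar_a, jar_b below 0.01 m/s); the robot touches nothing.
It also fails if it takes over 128 s, if anything falls off the work surface, if the arm or the gripper's body presses on something with over 40 N, if the wrist force passes 120 N, or if a joint passes its speed limit or range.

ROBOT

A 6-joint arm with a two-finger parallel gripper is mounted at the origin on a cart in front of the work surface, level with it; the furniture and walls round the work are solid. World frame = base frame: x ahead of the robot, y to its left, z up, the work surface at z = 0. Lengths are in m, angles in degrees, forces in N, time in s.
With the tool pointing down it reaches from about 0.35 to 0.975 m from the base axis. Payload 7.1 kg.
Tool frame: the origin (TCP) lies where the fingers leave the gripper's body, on its centre line; the fingertips stand 80 mm ahead of it and the grasp point (between the pads) lies 61 mm ahead of it (bot.tcp_to_grasp is the z of the grasp point in the tool frame, in m); z points along the fingers, y is the line along which they close (so a half turn about z gives the same grasp; the last joint's range is limited). The gripper opens to 88 mm and grips with 3 to 60 N. Pads are 20 mm wide; open, the fingers measure 115 mm over their backs; the gripper's body (75 mm by 178 mm) begins 61 mm behind the grasp point.
Start: joints at [-72.594, 24.242, 93.386, -0, 62.372, -1.089], TCP at [0.198, -0.593, 0.303] pointing down, gripper open.
Joint ranges: [-172.04, 172.04], [-51.8, 120.97], [4.93, 147.93], [-75.15, 255.16], [6.16, 154.13], [-145.62, 145.62]. Speed limits (degrees/s): [136.94, 136.94, 172.46, 180, 180, 180].

INTERFACE

Orientations are given as [roll, pitch, yaw] about the fixed x, y, z axes, in that order (R = Rz(yaw) Ry(pitch) Rx(roll)).
In Python, from station import bot gives the robot as it stands.
- The arm moves only by the tool apply_moves, never from a script. Its arguments are lists of equal length, an entry for each row: "travel": the shift along the tool's x, y, z in mm, a list of three; "dr": the turn, a rotation vector about the tool's x, y, z in rad, a list of three; "gripper": the finger opening in mm, from 0 to 87.8. In form: {"travel": [[x, y, z], ...], "dr": [[wx, wy, wz], ...], "gripper": [gripper, ...]}. A call has 1 to 12 rows; each row is the pose to reach, as a shift and turn from the pose commanded when the call began, along the tool's axes at that moment; what a row does not reach only later rows make up. A row lasts 1/10 s, in which the tool goes at most 50 mm and 8.59 degrees, less where a joint would pass 70% of its speed; a pose out of reach is approached as far as the arm can. A call with a gripper value outside its range is refused whole. The fingers move at their own pace and stop on an object; the grip force is fixed at half the most. Time passes only in rows, so rows that repeat a pose let the fingers close. It gives the time, the measured TCP pose, the force, the opening and the grip force at its end, in the units of the state.
- bot.get_obs(): the state, without advancing time (a new reading comes with each control period).
- bot.grab_frame(name): name is "scene" or "top" or "wrist"; returns (picture, depth): 400x640x3 uint8, blue, green, red; 400x640 float32, m along the optical axis (not along the pixel's ray), 0 where there is no reading.
- bot.camera_info(name): a dict with "fx", "fy", "cx", "cy" (pixels), "k1" (the pictures are not rectified: a ray, as slopes to the right and down, at radius r is drawn at 1 + k1 r^2 times it, then the intrinsics apply), "eye" and "orientation" of the camera in the world. Camera axes: x right, y up, looking along -z (the intrinsics and any distortion apply to the point x, -y, -z); pixel columns grow to the right and rows downward; lengths in m; the calibration is good to about 2 mm. A picture is of the moment at which its call begins: read the wrist's pose just before it. camera_info takes no time and is no camera call; for the wrist camera it gives the pose at the moment of the call.
- bot.sign_off(): hands the job in; it is judged then, once.
The state is a dict: "clock": time; "q": joint angles; "joint_vel": joint speeds; "joint_torque": joint torques, N m; "eef_pos": TCP position; "ee_rot": TCP orientation; "ft_force": force on the tool from outside, world axes, zero at the start; "wrist_torque": the same for the moment, N m; "gripper_width": opening from 0.0 (shut) to 1.0 (fully open); "gripper_force": force on a finger pad.
Only numpy, scipy, OpenCV 4.12 (cv2) and the standard library are available. Lean on these libraries where they do the work, as an engineer would, in place of code of your own. Each camera call takes 0.05 s, during which the arm holds its last target. There are 200 camera calls.

## Working session

There is one attempt and no reset: what is moved stays moved. The work goes in short steps, Python scripts to look and compute and a tool call to move; the robot and the scene stay as the last step left them, time stands still between calls to the robot, and variables do not carry over. Pictures are saved under pics/ and viewed, at most 14 in all, crops included, and the job is handed in when it is done.

Besides the shell and the picture viewer there is one more tool, called after "Call:" as name(argument=value, ...) on one line, values as JSON. apply_moves: Moves the arm, as the interface text tells. Its arguments: {"type":"object","properties":{"travel":{"type":"array"},"dr":{"type":"array"},"gripper":{"type":"array"}},"required":["travel","dr","gripper"]}

```bash
mkdir -p pics; ls
cat > h.py <<'E'
import numpy as np, cv2
from scipy.spatial.transform import Rotation as R
from station import bot
def cam(n):
    c=bot.camera_info(n); return c
def rot(c):
    o=np.array(c["orientation"],float)
    return o if o.shape==(3,3) else R.from_euler('xyz',o,degrees=True).as_matrix()
def rays(c,uv):
    uv=np.atleast_2d(np.array(uv,float))
    d=np.stack([(uv[:,0]-c['cx'])/c['fx'],(uv[:,1]-c['cy'])/c['fy']],1); s=d.copy()
    for _ in range(20): s=d/(1+c['k1']*(s**2).sum(1,keepdims=True))
    return np.c_[s[:,0],-s[:,1],-np.ones(len(s))]@rot(c).T
def onplane(c,uv,z):
    r=rays(c,uv); e=np.array(c['eye']); return e+r*((z-e[2])/r[:,2])[:,None]
def fromdepth(c,uv,d):
    return np.array(c['eye'])+rays(c,uv)*np.atleast_1d(d)[:,None]
E
python3 - <<'E'
from h import *
import pickle
for n in("scene","top"):
    c=cam(n);print(n,c);p,d=bot.grab_frame(n);cv2.imwrite(f"pics/{n}0.png",p);np.save(f"{n}0.npy",d)
print(bot.get_obs())
E
```

```text
pics
scene {'fx': 384.51070370984644, 'fy': 384.51070370984644, 'cx': 318.2685820803448, 'cy': 197.45136838685954, 'k1': -0.024632612005241056, 'eye': array([-0.29488979, -0.47814486,  0.81883314]), 'orientation': array([ 50.92089074,  -0.36616194, -59.95272443])}
top {'fx': 397.03599589042045, 'fy': 397.03599589042045, 'cx': 317.62015587186875, 'cy': 193.96165734533997, 'k1': -0.08585568801550487, 'eye': array([ 0.4049185 , -0.05091991,  1.46015015]), 'orientation': array([  3.22490642,   1.5816736 , -91.3249538 ])}
{'clock': 0.1, 'q': array([-7.25941546e+01,  2.42791197e+01,  9.34252067e+01, -1.30449763e-04,
        6.23733061e+01, -1.08847916e+00]), 'joint_vel': array([ 0.03183843, -0.11309208, -0.07991513,  0.09616368,  0.01835953,
       -0.05152441]), 'joint_torque': array([-1.00844783e-03, -5.45611739e+01, -2.74325627e+01,  6.44583511e-02,
        1.88146537e-02, -5.23202550e-05]), 'eef_pos': array([ 0.19816805, -0.59234962,  0.3020022 ]), 'ee_rot': array([-1.79922379e+02, -1.35926225e-03,  1.84943842e+01]), 'ft_force': array([-1.0750172 , -0.28833112,  0.05063598]), 'wrist_torque': array([-0.01234372,  0.01548697, -0.01871245]), 'gripper_force': 0.0, 'gripper_width': 1.0037613472130942}
```

View pics/top0.png

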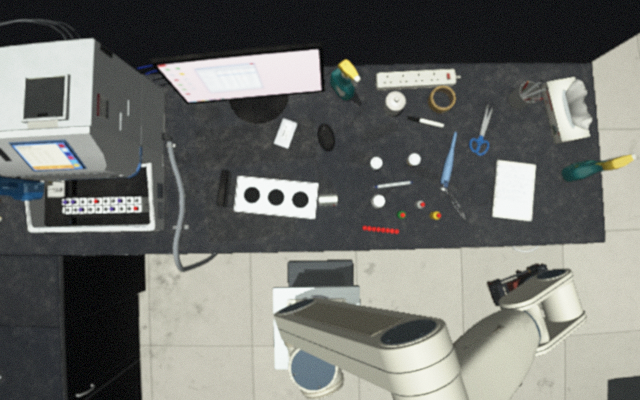

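View pics/scene0.png

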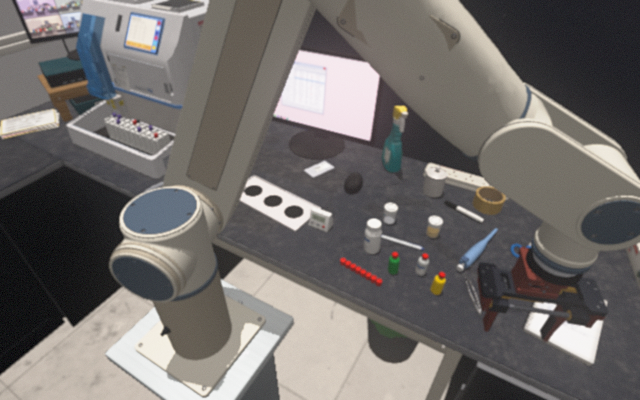

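The top view shows the tray at (277,198) with pads at (252,195), (277,197) and (303,199). The timer is at its right end (328,200) and the stapler at its left end (223,188). The larger bottle is at (378,201) and the jars are at (376,162) and (414,159). There are three dropper candidates: green (402,215), white (420,204) and yellow (436,215). The white one fits "white with red cap", and I'll confirm it in a crop.

Run:
```python
from h import *
p=cv2.imread("pics/top0.png");d=np.load("top0.npy");c=cam("top")
g=p.max(2)
def blob(m,u,v,w=9):
    mm=np.zeros_like(m);mm[v-w:v+w+1,u-w:u+w+1]=m[v-w:v+w+1,u-w:u+w+1]
    ys,xs=np.nonzero(mm);return xs.mean(),ys.mean(),len(xs)
hsv=cv2.cvtColor(p,cv2.COLOR_BGR2HSV)
white=((hsv[...,2]>170)&(hsv[...,1]<60))
red=((hsv[...,1]>110)&(hsv[...,2]>90)&((hsv[...,0]<8)|(hsv[...,0]>172)))
for n,m,u,v,z,w in(("bottle",white,378,201,.1,9),("jar1",white,376,162,.058,9),("jar2",white,414,159,.058,9),("drop",red,420,204,.07,5),("gr",red,402,215,.07,5),("ye",red,436,215,.07,5)):
    x,y,k=blob(m,u,v,w);P=onplane(c,(x,y),z)[0];dd=d[int(round(y)),int(round(x))];print(n,(round(x,1),round(y,1)),k,P.round(3),"depth pt",fromdepth(c,(x,y),dd)[0].round(3))
dark=g<80
for u,v in((252,195),(277,197),(303,199)):
    x,y,k=blob(dark,u,v,10);print("pad",(x,y),k,onplane(c,(x,y),.006)[0].round(4), fromdepth(c,(x,y),d[int(y),int(x)])[0].round(3))
s=cv2.imread("pics/scene0.png")[190:310,330:480]
cv2.imwrite("pics/crop1.png",cv2.resize(s,None,fx=5,fy=5,interpolation=cv2.INTER_CUBIC))
print(cam("wrist"), bot.get_obs()['eef_pos'])
```

```text
bottle (np.float64(378.5), np.float64(200.6)) 116 [ 0.454 -0.223  0.1  ] depth pt [ 0.454 -0.223  0.099]
jar1 (np.float64(376.0), np.float64(162.4)) 107 [ 0.592 -0.224  0.058] depth pt [ 0.592 -0.224  0.054]
jar2 (np.float64(414.1), np.float64(158.8)) 110 [ 0.601 -0.36   0.058] depth pt [ 0.601 -0.36   0.059]
drop (np.float64(422.4), np.float64(203.9)) 18 [ 0.44 -0.38  0.07] depth pt [ 0.44  -0.381  0.068]
gr (np.float64(402.3), np.float64(214.8)) 12 [ 0.404 -0.309  0.07 ] depth pt [ 0.404 -0.308  0.074]
ye (np.float64(439.3), np.float64(215.2)) 15 [ 0.399 -0.438  0.07 ] depth pt [ 0.399 -0.438  0.07 ]
pad (np.float64(251.5276073619632), np.float64(194.53374233128835)) 163 [0.4917 0.2316 0.006 ] [0.492 0.232 0.002]
pad (np.float64(275.5329341317365), np.float64(196.97005988023952)) 167 [0.4805 0.1426 0.006 ] [0.481 0.143 0.001]
pad (np.float64(299.90058479532166), np.float64(199.26900584795322)) 171 [0.4699 0.0529 0.006 ] [0.47  0.053 0.007]
{'fx': 299.6513838318287, 'fy': 299.6513838318287, 'cx': 321.7466562193575, 'cy': 196.56119533435762, 'k1': 0.015473246556239741, 'eye': array([ 0.26793791, -0.56805267,  0.38371993]), 'orientation': array([-15.66037759,   0.08749406, -71.50636135])} [ 0.19816805 -0.59234962  0.3020022 ]
```

View pics/crop1.png

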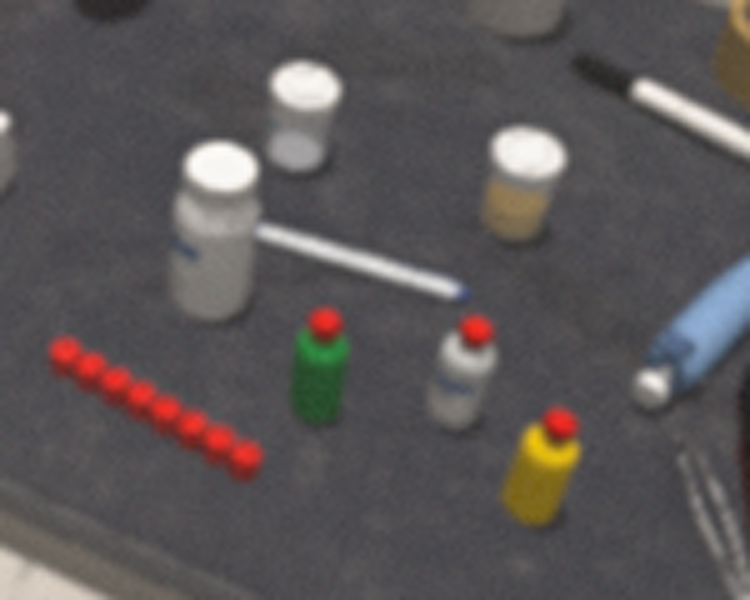

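The crop confirms it: of the green (394,263), white (423,262) and yellow (439,282) bottles in the scene image, only the white one at (423,262) has a red cap and blue band, so it is the dropper bottle. The jars are at (390,212) and (435,226). The pads come out 90 mm apart and heights agree. Next I'll move over the parts with the gripper yawed to the tray (83°).

Call:
apply_moves(travel=[[379,-182,0],[379,-182,0],[379,-182,0],[379,-182,0],[379,-182,0],[379,-182,0],[379,-182,0],[379,-182,0],[379,-182,0],[379,-182,0],[379,-182,0],[379,-182,0]], dr=[[0,0,-1.126],[0,0,-1.126],[0,0,-1.126],[0,0,-1.126],[0,0,-1.126],[0,0,-1.126],[0,0,-1.126],[0,0,-1.126],[0,0,-1.126],[0,0,-1.126],[0,0,-1.126],[0,0,-1.126]], gripper=[80,80,80,80,80,80,80,80,80,80,80,80])

```text
clock: 1.3
eef_pos: [0.4991, -0.3006, 0.3024]
ee_rot: [-180.0, -0.0, 82.9]
ft_force: [-0.5, 0.5, 0.6]
gripper_width: 0.911
gripper_force: 0.0
```

Run:
```python
from h import *
c=cam("wrist");p,d=bot.grab_frame("wrist");cv2.imwrite("pics/w1.png",p);np.save("w1.npy",d);np.save("w1c.npy",c,allow_pickle=True)
print(c['eye'],c['orientation'],bot.get_obs()['eef_pos'],bot.get_obs()['q'])
hsv=cv2.cvtColor(p,cv2.COLOR_BGR2HSV)
```

```text
[ 0.50779314 -0.22626209  0.38417307] [-15.6692566    0.017494    -7.05517278] [ 0.49901791 -0.30080908  0.30253475] [-3.22467280e+01  2.07275608e+01  9.88688133e+01 -1.51096041e-02
  6.04290664e+01 -2.51546867e+01]
```

View pics/w1.png

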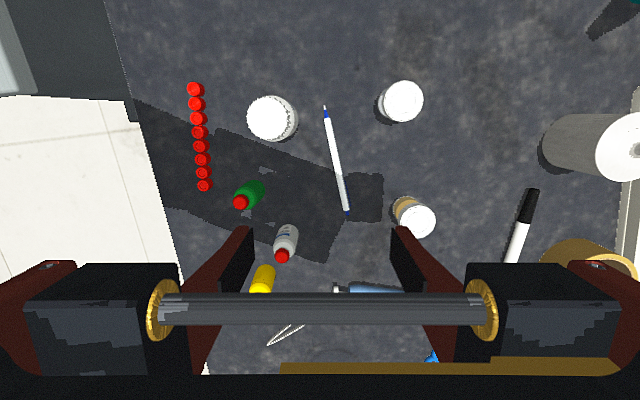

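The wrist view shows the bottle cap at (268,119), the jar lids at (402,101) and (415,220), and the red dropper cap at (282,256). I'll measure each top at its known height.

```bash
cat >> h.py <<'E'
def tops(n,p,d,c,near,z,rad,tol=.006):
    """points of depth image within tol of height z near xy; enclosing-circle centre, radius"""
    v,u=np.nonzero(d>0); P=fromdepth(c,np.c_[u,v],d[v,u])
    m=(abs(P[:,2]-z)<tol)&(np.hypot(P[:,0]-near[0],P[:,1]-near[1])<rad)
    Q=P[m]
    if len(Q)<5: return None
    (x,y),r=cv2.minEnclosingCircle(Q[:,:2].astype(np.float32))
    return np.r_[x,y,r,Q[:,:2].mean(0),np.median(Q[:,2]),len(Q)].round(4), (u[m].mean().round(),v[m].mean().round())
E
python3 - <<'E'
from h import *
p=cv2.imread("pics/w1.png");d=np.load("w1.npy");c=np.load("w1c.npy",allow_pickle=True).item()
for n,xy,z in(("bottle",(.454,-.223),.1),("jar1",(.592,-.224),.058),("jar2",(.601,-.36),.058),("drop",(.44,-.38),.07)):
    print(n,tops(n,p,d,c,xy,z,.035))
E
```

```text
bottle (array([ 4.563e-01, -2.254e-01,  2.000e-02,  4.569e-01, -2.251e-01,
        9.910e-02,  1.382e+03]), (np.float64(267.0), np.float64(118.0)))
jar1 (array([ 5.933e-01, -2.254e-01,  2.120e-02,  5.925e-01, -2.255e-01,
        5.720e-02,  1.293e+03]), (np.float64(403.0), np.float64(101.0)))
jar2 (array([ 6.032e-01, -3.610e-01,  2.100e-02,  6.036e-01, -3.590e-01,
        5.700e-02,  8.410e+02]), (np.float64(418.0), np.float64(220.0)))
drop (array([ 4.410e-01, -3.805e-01,  8.700e-03,  4.415e-01, -3.794e-01,
        6.870e-02,  1.520e+02]), (np.float64(281.0), np.float64(256.0)))
```

Call:
apply_moves(travel=[[35,-26,0],[70,-51,0],[70,-51,0],[70,-51,40],[70,-51,80],[70,-51,120],[70,-51,150],[70,-51,170],[70,-51,185],[70,-51,191],[70,-51,191],[70,-51,191]], dr=[[0,0,0],[0,0,0],[0,0,0],[0,0,0],[0,0,0],[0,0,0],[0,0,0],[0,0,0],[0,0,0],[0,0,0],[0,0,0],[0,0,0]], gripper=[80,80,80,80,80,80,80,80,80,80,80,80])

```text
clock: 2.55
eef_pos: [0.4582, -0.2249, 0.1123]
ee_rot: [179.9, 0.0, 83.0]
ft_force: [0.8, 1.0, -0.3]
gripper_width: 0.909
gripper_force: 0.0
```

Call:
apply_moves(travel=[[0,0,0],[0,0,0],[0,0,0],[0,0,0],[0,0,0],[0,0,0],[0,0,0],[0,0,0],[0,0,0],[0,0,0]], dr=[[0,0,0],[0,0,0],[0,0,0],[0,0,0],[0,0,0],[0,0,0],[0,0,0],[0,0,0],[0,0,0],[0,0,0]], gripper=[60,50,40,40,40,40,40,40,40,40])

```text
clock: 3.55
eef_pos: [0.4579, -0.2242, 0.1118]
ee_rot: [180.0, -0.0, 83.0]
ft_force: [-1.4, 1.1, 4.4]
gripper_width: 0.518
gripper_force: 30.0
```

Call:
apply_moves(travel=[[0,0,-10],[0,0,-30],[0,0,-60],[0,0,-85],[10,-1,-100],[35,-3,-100],[70,-5,-100],[110,-7,-100],[150,-9,-100],[190,-12,-100],[230,-14,-100],[266,-16,-100]], dr=[[0,0,0],[0,0,0],[0,0,0],[0,0,0],[0,0,0],[0,0,0],[0,0,0],[0,0,0],[0,0,0],[0,0,0],[0,0,0],[0,0,0]], gripper=[40,40,40,40,40,40,40,40,40,40,40,40])

```text
clock: 4.75
eef_pos: [0.4742, 0.0436, 0.2121]
ee_rot: [180.0, -0.0, 83.0]
ft_force: [0.8, -0.9, -1.7]
gripper_width: 0.514
gripper_force: 29.9
```

```bash
cat >> h.py <<'E'
def pads(p,c,near,z=.006):
    """dark round pads in a wrist picture: world centres and radii by enclosing circle on plane z"""
    m=(p.max(2)<75).astype(np.uint8)
    out=[]
    for k in cv2.findContours(m,cv2.RETR_LIST,cv2.CHAIN_APPROX_NONE)[0]:
        if len(k)<40: continue
        W=onplane(c,k[:,0].astype(float),z)[:,:2]
        (x,y),r=cv2.minEnclosingCircle(W.astype(np.float32))
        a=cv2.contourArea((W*1e4).astype(np.float32))/1e8
        if .024<r<.04: out.append((round(x,4),round(y,4),round(r,4),round(a/(np.pi*r*r),2),k[:,0].mean(0).round()))
    return out
E
python3 - <<'E'
from h import *
c=cam("wrist");p,d=bot.grab_frame("wrist");cv2.imwrite("pics/w2.png",p)
for o in pads(p,c,None): print(o)
o=bot.get_obs();print(o['eef_pos'],o['ee_rot'],o['gripper_width'])
E
```

```text
(0.203, -0.1143, 0.0371, 0.3, array([104., 350.]))
(0.5628, -0.1094, 0.0372, 0.14, array([418., 316.]))
(0.3504, -0.0827, 0.0378, 0.13, array([226., 316.]))
(0.2577, -0.0226, 0.0348, 0.11, array([130., 275.]))
(0.4748, 0.0104, 0.0254, 0.05, array([326., 217.]))
(0.4719, 0.0516, 0.0319, 0.83, array([319., 180.]))
(0.4828, 0.1408, 0.0318, 0.96, array([318.,  85.]))
[0.47468182 0.0470206  0.21220887] [ 1.79945689e+02 -1.04286324e-01  8.30880295e+01] 0.5180760258879713
```

View pics/w2.png

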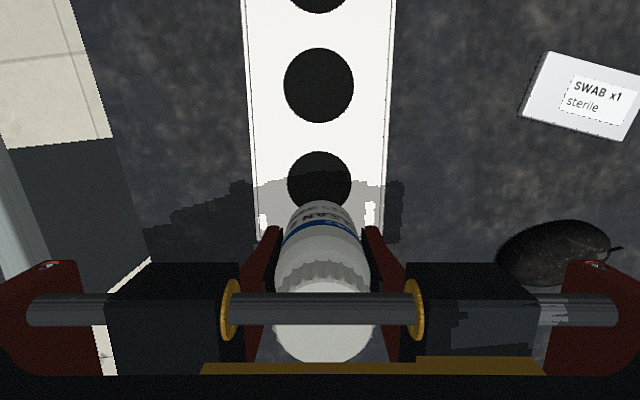

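Mid pad at (318,85) measures (0.4828, 0.1408) with r = 31.8 mm, matching the 64 mm pad and the top view within 2 mm. The timer-side pad at (319,180) is partly hidden by the upright bottle in the gripper.

Call:
apply_moves(travel=[[0,0,0],[0,0,0]], dr=[[0,0,0],[0,0,0]], gripper=[40,40])

```text
clock: 5.0
eef_pos: [0.4742, 0.0416, 0.2118]
ee_rot: [-180.0, 0.0, 83.1]
ft_force: [-0.1, 0.7, -1.8]
gripper_width: 0.517
gripper_force: 29.9
```

Call:
apply_moves(travel=[[20,-1,0],[45,-2,0],[70,-3,0],[90,-4,0],[100,-4,0],[100,-4,0],[100,-4,0],[100,-4,20],[100,-4,45],[100,-4,65],[100,-4,80],[100,-4,86]], dr=[[0,0,0],[0,0,0],[0,0,0],[0,0,0],[0,0,0],[0,0,0],[0,0,0],[0,0,0],[0,0,0],[0,0,0],[0,0,0],[0,0,0]], gripper=[40,40,40,40,40,40,40,40,40,40,40,40])

```text
clock: 6.2
eef_pos: [0.4818, 0.1402, 0.1244]
ee_rot: [-179.9, 0.1, 82.9]
ft_force: [-0.2, -0.8, -0.5]
gripper_width: 0.511
gripper_force: 29.9
```

Call:
apply_moves(travel=[[0,0,2],[0,0,4],[0,0,6],[0,0,7],[0,0,7],[0,0,7],[0,0,7]], dr=[[0,0,0],[0,0,0],[0,0,0],[0,0,0],[0,0,0],[0,0,0],[0,0,0]], gripper=[40,40,40,40,40,40,40])

```text
clock: 6.9
eef_pos: [0.4826, 0.1416, 0.1189]
ee_rot: [180.0, -0.0, 83.0]
ft_force: [-0.0, -0.1, -0.8]
gripper_width: 0.517
gripper_force: 29.9
```

Call:
apply_moves(travel=[[0,0,1],[0,0,1],[0,0,1],[0,0,1],[0,0,1],[0,0,1],[0,0,1],[0,0,1],[0,0,-20],[0,0,-60],[0,0,-110],[0,0,-160]], dr=[[0,0,0],[0,0,0],[0,0,0],[0,0,0],[0,0,0],[0,0,0],[0,0,0],[0,0,0],[0,0,0],[0,0,0],[0,0,0],[0,0,0]], gripper=[40,40,48,54,60,70,76,76,76,76,76,76])

```text
clock: 8.1
eef_pos: [0.482, 0.1414, 0.2801]
ee_rot: [-179.9, 0.0, 83.0]
ft_force: [1.5, 0.8, 0.3]
gripper_width: 0.867
gripper_force: 0.0
```

Call:
apply_moves(travel=[[-50,2,0],[-100,4,0],[-150,7,0],[-200,9,0],[-250,11,0],[-300,13,0],[-350,15,0],[-400,18,0],[-450,20,0],[-495,22,0],[-522,23,0],[-522,23,0]], dr=[[0,0,0],[0,0,0],[0,0,0],[0,0,0],[0,0,0],[0,0,0],[0,0,0],[0,0,0],[0,0,0],[0,0,0],[0,0,0],[0,0,0]], gripper=[60,60,60,60,60,60,60,60,60,60,60,60])

```text
clock: 9.3
eef_pos: [0.4413, -0.3826, 0.2786]
ee_rot: [180.0, 0.1, 82.8]
ft_force: [0.5, 0.1, -0.3]
gripper_width: 0.683
gripper_force: 0.0
```

Call:
apply_moves(travel=[[0,0,0],[0,0,0],[0,0,0]], dr=[[0,0,0],[0,0,0],[0,0,0]], gripper=[60,60,60])

```text
clock: 9.6
eef_pos: [0.442, -0.3781, 0.2787]
ee_rot: [-180.0, -0.0, 83.1]
ft_force: [0.9, 0.4, 0.6]
gripper_width: 0.684
gripper_force: 0.0
```

Run:
```python
from h import *
o=bot.get_obs();print(o['eef_pos'],o['ee_rot'])
c=cam("wrist");p,d=bot.grab_frame("wrist");cv2.imwrite("pics/w3.png",p)
hsv=cv2.cvtColor(p,cv2.COLOR_BGR2HSV)
red=((hsv[...,1]>150)&(hsv[...,2]>120)&((hsv[...,0]<8)|(hsv[...,0]>172))).astype(np.uint8)
n,_,s,ce=cv2.connectedComponentsWithStats(red)
for i in range(1,n):
    if s[i,4]>60: print(s[i,4],ce[i].round(),onplane(c,ce[i],.066)[0].round(4))
```

```text
[ 0.44204966 -0.37805957  0.27868966] [-1.79981349e+02 -2.35074959e-02  8.30940147e+01]
89 [221.   3.] [ 0.3758 -0.2037  0.066 ]
223 [222.  16.] [ 0.3742 -0.2139  0.066 ]
206 [223.  35.] [ 0.3723 -0.228   0.066 ]
397 [225.  60.] [ 0.3696 -0.2485  0.066 ]
190 [227.  85.] [ 0.3672 -0.2694  0.066 ]
367 [229. 108.] [ 0.3645 -0.2896  0.066 ]
212 [276. 125.] [ 0.406  -0.3101  0.066 ]
173 [322. 192.] [ 0.4411 -0.3813  0.066 ]
154 [291. 247.] [ 0.4009 -0.4375  0.066 ]
```

The dropper cap reads (0.441, -0.381) from close range, which agrees with the earlier measurement. Descending to grasp.

Call:
apply_moves(travel=[[-2,0,30],[-2,0,70],[-2,0,110],[-2,0,140],[-2,0,160],[-2,0,175],[-2,0,183],[-2,0,183],[-2,0,183],[-2,0,183]], dr=[[0,0,0],[0,0,0],[0,0,0],[0,0,0],[0,0,0],[0,0,0],[0,0,0],[0,0,0],[0,0,0],[0,0,0]], gripper=[60,60,60,60,60,60,60,60,60,60])

```text
clock: 10.65
eef_pos: [0.4422, -0.3818, 0.0968]
ee_rot: [179.9, 0.1, 83.0]
ft_force: [-0.6, -0.7, 0.1]
gripper_width: 0.684
gripper_force: 0.0
```

Call:
apply_moves(travel=[[0,0,0],[0,0,0],[0,0,0],[0,0,0],[0,0,0],[0,0,0],[0,0,0],[0,0,0],[0,0,0]], dr=[[0,0,0],[0,0,0],[0,0,0],[0,0,0],[0,0,0],[0,0,0],[0,0,0],[0,0,0],[0,0,0]], gripper=[50,40,30,22,22,22,22,22,22])

```text
clock: 11.55
eef_pos: [0.4416, -0.3814, 0.0958]
ee_rot: [180.0, 0.0, 83.0]
ft_force: [-0.7, 0.6, 2.9]
gripper_width: 0.307
gripper_force: 29.9
```

Call:
apply_moves(travel=[[0,0,-20],[0,0,-60],[0,0,-100],[15,-1,-120],[45,-2,-120],[85,-4,-120],[125,-7,-120],[165,-9,-120],[205,-11,-120],[245,-13,-120],[285,-15,-120],[325,-17,-120]], dr=[[0,0,0],[0,0,0],[0,0,0],[0,0,0],[0,0,0],[0,0,0],[0,0,0],[0,0,0],[0,0,0],[0,0,0],[0,0,0],[0,0,0]], gripper=[22,22,22,22,22,22,22,22,22,22,22,22])

```text
clock: 12.75
eef_pos: [0.4641, -0.0551, 0.2156]
ee_rot: [180.0, -0.0, 83.0]
ft_force: [1.3, -0.4, -0.4]
gripper_width: 0.308
gripper_force: 29.9
```

Call:
apply_moves(travel=[[40,-2,0],[70,-4,0],[95,-5,0],[109,-6,0],[109,-6,0],[109,-6,0],[109,-6,0]], dr=[[0,0,0],[0,0,0],[0,0,0],[0,0,0],[0,0,0],[0,0,0],[0,0,0]], gripper=[22,22,22,22,22,22,22])

```text
clock: 13.45
eef_pos: [0.4715, 0.0513, 0.2156]
ee_rot: [-180.0, 0.0, 83.0]
ft_force: [-0.3, -0.2, -1.0]
gripper_width: 0.308
gripper_force: 29.9
```

Run:
```python
from h import *
o=bot.get_obs();print(o['eef_pos'],o['ee_rot'],o['gripper_width'])
c=cam("wrist");p,d=bot.grab_frame("wrist");cv2.imwrite("pics/w4.png",p)
print(tops("b",p,d,c,(.482,.1415),.106,.035))
for o in pads(p,c,None): print(o)
```

```text
[0.47149782 0.05125891 0.21558837] [-1.79984593e+02  1.30980549e-02  8.29526672e+01] 0.30808226382720605
(array([4.819e-01, 1.404e-01, 2.010e-02, 4.820e-01, 1.405e-01, 1.051e-01,
       3.226e+03]), (np.float64(322.0), np.float64(86.0)))
(0.6848, -0.1006, 0.0333, 0.07, array([530., 299.]))
(0.5188, -0.0989, 0.0371, 0.12, array([381., 309.]))
(0.387, -0.0833, 0.0375, 0.12, array([262., 315.]))
(0.2585, -0.0185, 0.0331, 0.36, array([142., 281.]))
(0.4719, 0.0516, 0.0319, 0.9, array([323., 188.]))
(0.4826, 0.1405, 0.0317, 0.09, array([325., 112.]))
(0.4916, 0.2162, 0.0281, 0.28, array([322.,   8.]))
```

View pics/w4.png

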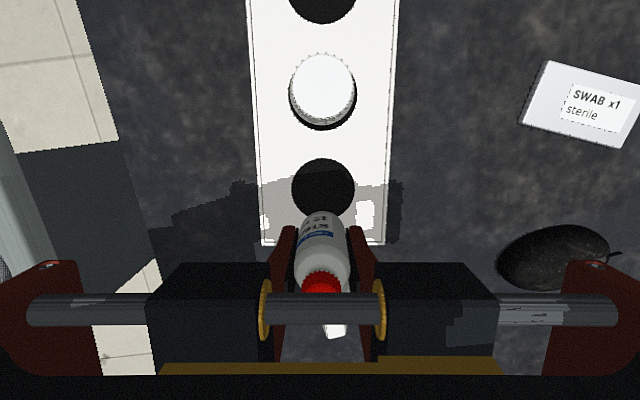

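The bottle (323,89) stands centred on the mid pad within 1 mm. The dropper hangs above the timer-end pad (323,188), whose centre (0.472, 0.052) matches the TCP. Lowering.

Call:
apply_moves(travel=[[0,0,25],[0,0,55],[0,0,80],[0,0,98],[0,0,106],[0,0,110],[0,0,112],[0,0,113],[0,0,114],[0,0,114],[0,0,114]], dr=[[0,0,0],[0,0,0],[0,0,0],[0,0,0],[0,0,0],[0,0,0],[0,0,0],[0,0,0],[0,0,0],[0,0,0],[0,0,0]], gripper=[22,22,22,22,22,22,22,22,22,22,22])

```text
clock: 14.6
eef_pos: [0.4718, 0.0523, 0.102]
ee_rot: [180.0, -0.0, 83.0]
ft_force: [-0.3, -0.1, 0.1]
gripper_width: 0.307
gripper_force: 29.9
```

Call:
apply_moves(travel=[[0,0,0],[0,0,0],[0,0,0],[0,0,0],[0,0,0],[0,0,0],[0,0,-20],[0,0,-60],[0,0,-110],[0,0,-160],[0,0,-180],[0,0,-180]], dr=[[0,0,0],[0,0,0],[0,0,0],[0,0,0],[0,0,0],[0,0,0],[0,0,0],[0,0,0],[0,0,0],[0,0,0],[0,0,0],[0,0,0]], gripper=[28,34,40,50,60,60,60,60,60,60,60,60])

```text
clock: 15.8
eef_pos: [0.4731, 0.0524, 0.285]
ee_rot: [179.6, -0.1, 83.0]
ft_force: [-0.2, 0.6, -0.4]
gripper_width: 0.683
gripper_force: 0.0
```

Call:
apply_moves(travel=[[-37,22,0],[-74,44,0],[-111,66,0],[-149,88,0],[-186,110,0],[-223,132,0],[-250,148,0],[-260,154,0],[-260,154,0],[-260,154,0],[-260,154,0],[-260,154,0]], dr=[[0,0,0],[0,0,0],[0,0,0],[0,0,0],[0,0,0],[0,0,0],[0,0,0],[0,0,0],[0,0,0],[0,0,0],[0,0,0],[0,0,0]], gripper=[72,72,72,72,72,72,72,72,72,72,72,72])

```text
clock: 17.0
eef_pos: [0.5925, -0.2233, 0.2817]
ee_rot: [-180.0, -0.0, 83.1]
ft_force: [-0.2, 0.5, 0.5]
gripper_width: 0.821
gripper_force: 0.0
```

Run:
```python
from h import *
o=bot.get_obs();print(o['eef_pos'],o['ee_rot'])
c=cam("wrist");p,d=bot.grab_frame("wrist");cv2.imwrite("pics/w5.png",p)
print(tops("j1",p,d,c,(.593,-.2254),.058,.035))
print(tops("j2",p,d,c,(.603,-.36),.058,.035))
```

```text
[ 0.59252056 -0.22328929  0.28170848] [-1.79979269e+02 -1.14766586e-02  8.30893493e+01]
(array([ 5.929e-01, -2.254e-01,  2.050e-02,  5.931e-01, -2.246e-01,
        5.700e-02,  1.133e+03]), (np.float64(323.0), np.float64(187.0)))
(array([ 6.041e-01, -3.512e-01,  1.780e-02,  6.044e-01, -3.465e-01,
        5.650e-02,  2.370e+02]), (np.float64(345.0), np.float64(287.0)))
```

Call:
apply_moves(travel=[[-2,0,30],[-2,0,70],[-2,0,110],[-2,0,140],[-2,0,160],[-2,0,168],[-2,0,171],[-2,0,171],[-2,0,171]], dr=[[0,0,0],[0,0,0],[0,0,0],[0,0,0],[0,0,0],[0,0,0],[0,0,0],[0,0,0],[0,0,0]], gripper=[72,72,72,72,72,72,72,72,72])

```text
clock: 17.95
eef_pos: [0.5933, -0.2268, 0.112]
ee_rot: [179.9, 0.0, 83.0]
ft_force: [0.3, 0.4, 0.1]
gripper_width: 0.818
gripper_force: 0.0
```

Call:
apply_moves(travel=[[0,0,0],[0,0,0],[0,0,0],[0,0,0],[0,0,0],[0,0,0],[0,0,0],[0,0,0],[0,0,0]], dr=[[0,0,0],[0,0,0],[0,0,0],[0,0,0],[0,0,0],[0,0,0],[0,0,0],[0,0,0],[0,0,0]], gripper=[64,56,46,36,36,36,36,36,36])

```text
clock: 18.85
eef_pos: [0.5926, -0.2266, 0.1108]
ee_rot: [180.0, 0.0, 83.0]
ft_force: [-0.0, 0.5, 2.7]
gripper_width: 0.454
gripper_force: 30.0
```

Call:
apply_moves(travel=[[0,0,-15],[0,0,-45],[0,0,-85],[0,0,-125],[10,-4,-155],[37,-13,-160],[75,-26,-160],[113,-40,-160],[151,-53,-160],[189,-66,-160],[227,-80,-160],[265,-93,-160]], dr=[[0,0,0],[0,0,0],[0,0,0],[0,0,0],[0,0,0],[0,0,0],[0,0,0],[0,0,0],[0,0,0],[0,0,0],[0,0,0],[0,0,0]], gripper=[36,36,36,36,36,36,36,36,36,36,36,36])

```text
clock: 20.05
eef_pos: [0.5318, 0.0492, 0.2716]
ee_rot: [180.0, -0.0, 83.0]
ft_force: [0.2, 0.6, -0.9]
gripper_width: 0.452
gripper_force: 30.0
```

Call:
apply_moves(travel=[[38,-13,0],[76,-27,0],[114,-40,0],[145,-51,0],[165,-58,0],[175,-61,0],[175,-61,0],[175,-61,0],[175,-61,0]], dr=[[0,0,0],[0,0,0],[0,0,0],[0,0,0],[0,0,0],[0,0,0],[0,0,0],[0,0,0],[0,0,0]], gripper=[36,36,36,36,36,36,36,36,36])

```text
clock: 20.95
eef_pos: [0.4935, 0.2279, 0.2708]
ee_rot: [-180.0, 0.0, 82.9]
ft_force: [-0.0, -0.5, -0.1]
gripper_width: 0.452
gripper_force: 30.0
```

Run:
```python
from h import *
o=bot.get_obs();print(o['eef_pos'],o['ee_rot'],o['gripper_width'])
c=cam("wrist");p,d=bot.grab_frame("wrist");cv2.imwrite("pics/w6.png",p)
for o in pads(p,c,None): print(o)
```

```text
[0.4934712  0.22786558 0.27076726] [-1.79996394e+02  1.33548758e-02  8.29443509e+01] 0.4520867985106587
(0.4289, 0.0328, 0.0266, 0.0, array([292., 323.]))
(0.1788, 0.1027, 0.0302, 0.11, array([ 97., 299.]))
(0.5592, 0.1899, 0.0348, 0.22, array([382., 202.]))
(0.4935, 0.2302, 0.0314, 0.96, array([322., 176.]))
(0.4917, 0.2919, 0.031, 0.0, array([313., 123.]))
(0.4937, 0.3425, 0.0279, 0.19, array([309.,  74.]))
```

View pics/w6.png

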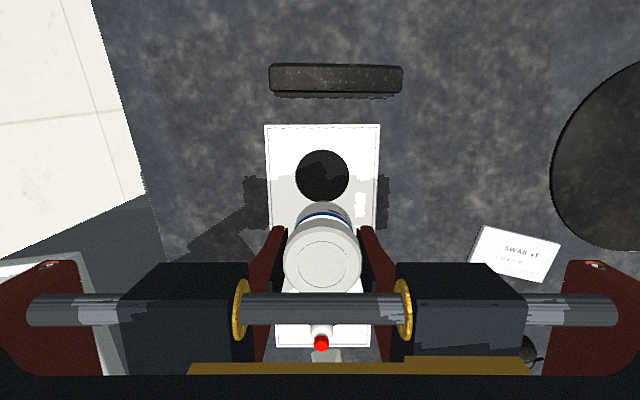

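The stapler-end pad at (322,176) measures (0.4935, 0.2302). The stapler is at (335,78). The jar hangs straight in the gripper and the dropper stands upright behind it at (321,342). Lowering the jar.

Call:
apply_moves(travel=[[1,0,25],[1,0,60],[1,0,95],[1,0,125],[1,0,140],[1,0,147],[1,0,150],[1,0,152],[1,0,153],[1,0,154],[1,0,154],[1,0,154]], dr=[[0,0,0],[0,0,0],[0,0,0],[0,0,0],[0,0,0],[0,0,0],[0,0,0],[0,0,0],[0,0,0],[0,0,0],[0,0,0],[0,0,0]], gripper=[36,36,36,36,36,36,36,36,36,36,36,36])

```text
clock: 22.2
eef_pos: [0.4935, 0.23, 0.1171]
ee_rot: [180.0, -0.0, 83.0]
ft_force: [-0.9, 1.1, -0.3]
gripper_width: 0.453
gripper_force: 30.0
```

Call:
apply_moves(travel=[[0,0,0],[0,0,0],[0,0,0],[0,0,0],[0,0,0],[0,0,0],[0,0,-20],[0,0,-60],[0,0,-110],[0,0,-160],[0,0,-170],[0,0,-170]], dr=[[0,0,0],[0,0,0],[0,0,0],[0,0,0],[0,0,0],[0,0,0],[0,0,0],[0,0,0],[0,0,0],[0,0,0],[0,0,0],[0,0,0]], gripper=[42,48,54,62,70,70,70,70,70,70,70,70])

```text
clock: 23.4
eef_pos: [0.4942, 0.2302, 0.2888]
ee_rot: [179.8, -0.1, 83.0]
ft_force: [0.6, 0.4, -0.5]
gripper_width: 0.8
gripper_force: 0.0
```

Run:
```python
from h import *
o=bot.get_obs();print(o['eef_pos'],o['ee_rot'],o['gripper_width'])
c=cam("wrist");p,d=bot.grab_frame("wrist");cv2.imwrite("pics/w7.png",p)
print(tops("j1",p,d,c,(.4935,.23),.064,.035))
```

```text
[0.49421727 0.23022096 0.28883589] [ 1.79766603e+02 -1.36240891e-01  8.30124825e+01] 0.7995382142142708
(array([4.939e-01, 2.312e-01, 2.060e-02, 4.941e-01, 2.320e-01, 6.310e-02,
       1.126e+03]), (np.float64(321.0), np.float64(185.0)))
```

Call:
apply_moves(travel=[[-40,13,0],[-84,26,0],[-129,41,0],[-174,55,0],[-219,69,0],[-264,83,0],[-309,97,0],[-354,111,0],[-399,126,0],[-444,140,0],[-489,154,0],[-530,167,0]], dr=[[0,0,0],[0,0,0],[0,0,0],[0,0,0],[0,0,0],[0,0,0],[0,0,0],[0,0,0],[0,0,0],[0,0,0],[0,0,0],[0,0,0]], gripper=[72,72,72,72,72,72,72,72,72,72,72,72])

```text
clock: 24.65
eef_pos: [0.5937, -0.3183, 0.2831]
ee_rot: [-179.7, -0.1, 83.0]
ft_force: [1.0, 0.2, 0.1]
gripper_width: 0.822
gripper_force: 0.0
```

Call:
apply_moves(travel=[[-25,8,0],[-43,13,0],[-43,13,0],[-43,13,0],[-43,13,0],[-43,13,0]], dr=[[0,0,0],[0,0,0],[0,0,0],[0,0,0],[0,0,0],[0,0,0]], gripper=[72,72,72,72,72,72])

```text
clock: 25.25
eef_pos: [0.6024, -0.3593, 0.2867]
ee_rot: [-180.0, -0.0, 83.1]
ft_force: [0.6, -0.9, 0.7]
gripper_width: 0.818
gripper_force: 0.0
```

Run:
```python
from h import *
o=bot.get_obs();print(o['eef_pos'],o['ee_rot'],o['gripper_width'])
c=cam("wrist");p,d=bot.grab_frame("wrist");cv2.imwrite("pics/w8.png",p)
print(tops("j2",p,d,c,(.603,-.36),.058,.035))
```

```text
[ 0.60241215 -0.35930497  0.28673516] [-1.79984474e+02 -1.62007899e-02  8.30952651e+01] 0.8178218431897809
(array([ 6.032e-01, -3.618e-01,  2.070e-02,  6.031e-01, -3.608e-01,
        5.710e-02,  1.094e+03]), (np.float64(323.0), np.float64(187.0)))
```

Call:
apply_moves(travel=[[-2,0,30],[-2,0,70],[-2,0,110],[-2,0,145],[-2,0,165],[-2,0,173],[-2,0,176],[-2,0,176],[-2,0,176]], dr=[[0,0,0],[0,0,0],[0,0,0],[0,0,0],[0,0,0],[0,0,0],[0,0,0],[0,0,0],[0,0,0]], gripper=[72,72,72,72,72,72,72,72,72])

```text
clock: 26.2
eef_pos: [0.6029, -0.3631, 0.1123]
ee_rot: [179.9, 0.1, 83.0]
ft_force: [0.5, 0.0, -0.9]
gripper_width: 0.821
gripper_force: 0.0
```

Call:
apply_moves(travel=[[0,0,0],[0,0,0],[0,0,0],[0,0,0],[0,0,0],[0,0,0],[0,0,0],[0,0,0],[0,0,0]], dr=[[0,0,0],[0,0,0],[0,0,0],[0,0,0],[0,0,0],[0,0,0],[0,0,0],[0,0,0],[0,0,0]], gripper=[64,56,46,36,36,36,36,36,36])

```text
clock: 27.1
eef_pos: [0.6021, -0.3628, 0.1108]
ee_rot: [180.0, 0.0, 83.0]
ft_force: [-0.1, 0.2, 2.0]
gripper_width: 0.452
gripper_force: 30.0
```

Call:
apply_moves(travel=[[0,0,-15],[0,0,-45],[0,0,-85],[0,0,-125],[10,-3,-155],[40,-13,-170],[78,-24,-170],[118,-37,-170],[158,-49,-170],[198,-62,-170],[238,-75,-170],[278,-87,-170]], dr=[[0,0,0],[0,0,0],[0,0,0],[0,0,0],[0,0,0],[0,0,0],[0,0,0],[0,0,0],[0,0,0],[0,0,0],[0,0,0],[0,0,0]], gripper=[36,36,36,36,36,36,36,36,36,36,36,36])

```text
clock: 28.3
eef_pos: [0.5489, -0.0747, 0.2816]
ee_rot: [180.0, -0.0, 83.0]
ft_force: [0.2, 0.3, -0.3]
gripper_width: 0.453
gripper_force: 30.0
```

Call:
apply_moves(travel=[[40,-13,0],[80,-25,0],[120,-38,0],[160,-50,0],[200,-63,0],[235,-74,0],[265,-83,0],[285,-89,0],[297,-93,0],[297,-93,0],[297,-93,0],[297,-93,0]], dr=[[0,0,0],[0,0,0],[0,0,0],[0,0,0],[0,0,0],[0,0,0],[0,0,0],[0,0,0],[0,0,0],[0,0,0],[0,0,0],[0,0,0]], gripper=[36,36,36,36,36,36,36,36,36,36,36,36])

```text
clock: 29.5
eef_pos: [0.4935, 0.2289, 0.2808]
ee_rot: [-180.0, 0.0, 83.0]
ft_force: [0.1, 0.7, -0.6]
gripper_width: 0.456
gripper_force: 30.0
```

Run:
```python
from h import *
o=bot.get_obs();print(o['eef_pos'],o['ee_rot'],o['gripper_width'])
c=cam("wrist");p,d=bot.grab_frame("wrist");cv2.imwrite("pics/w9.png",p)
print(tops("j1",p,d,c,(.4935,.23),.064,.035))
P=fromdepth(c,np.array([[u,v] for v in range(200,290) for u in(323,)]),np.array([d[v,323] for v in range(200,290)]))
print(np.c_[np.arange(200,290),P][::6].round(3))
```

```text
[0.49354059 0.22888187 0.28078245] [-1.79996523e+02  1.47206085e-02  8.29521573e+01] 0.4555453395265903
(array([4.941e-01, 2.311e-01, 2.050e-02, 4.941e-01, 2.329e-01, 6.300e-02,
       1.141e+03]), (np.float64(322.0), np.float64(184.0)))
[[2.00e+02 4.93e-01 2.16e-01 6.20e-02]
 [2.06e+02 4.96e-01 2.48e-01 1.86e-01]
 [2.12e+02 4.96e-01 2.48e-01 1.98e-01]
 [2.18e+02 4.96e-01 2.50e-01 2.14e-01]
 [2.24e+02 4.96e-01 2.50e-01 2.23e-01]
 [2.30e+02 4.96e-01 2.48e-01 2.26e-01]
 [2.36e+02 4.96e-01 2.46e-01 2.27e-01]
 [2.42e+02 4.95e-01 2.43e-01 2.28e-01]
 [2.48e+02 4.95e-01 2.39e-01 2.27e-01]
 [2.54e+02 4.95e-01 2.36e-01 2.27e-01]
 [2.60e+02 4.94e-01 2.33e-01 2.27e-01]
 [2.66e+02 4.94e-01 2.30e-01 2.28e-01]
 [2.72e+02 4.93e-01 2.26e-01 2.27e-01]
 [2.78e+02 4.93e-01 2.23e-01 2.28e-01]
 [2.84e+02 4.93e-01 2.20e-01 2.27e-01]]
```

View pics/w9.png

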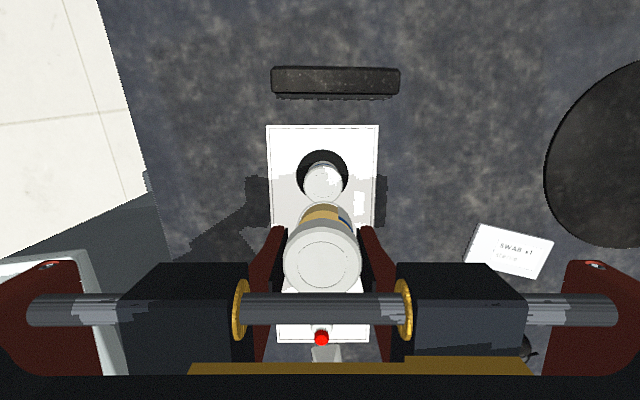

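Held jar: lid at (322,262), top height 0.228 as expected, centre y about 0.230. The standing jar's lid is at (322,184), centre (0.494, 0.231), so a +1 mm shift aligns them. Lowering onto it.

Call:
apply_moves(travel=[[1,0,20],[1,0,45],[1,0,70],[1,0,85],[1,0,94],[1,0,98],[1,0,101],[1,0,103],[1,0,104],[1,0,105],[1,0,105],[1,0,105]], dr=[[0,0,0],[0,0,0],[0,0,0],[0,0,0],[0,0,0],[0,0,0],[0,0,0],[0,0,0],[0,0,0],[0,0,0],[0,0,0],[0,0,0]], gripper=[36,36,36,36,36,36,36,36,36,36,36,36])

```text
clock: 30.75
eef_pos: [0.4936, 0.2309, 0.1759]
ee_rot: [180.0, -0.0, 83.0]
ft_force: [0.2, 0.5, -0.3]
gripper_width: 0.453
gripper_force: 30.0
```

Call:
apply_moves(travel=[[0,0,1],[0,0,1],[0,0,1],[0,0,1]], dr=[[0,0,0],[0,0,0],[0,0,0],[0,0,0]], gripper=[36,36,36,36])

```text
clock: 31.15
eef_pos: [0.4935, 0.2309, 0.1747]
ee_rot: [-180.0, 0.0, 83.0]
ft_force: [-0.2, 0.1, -0.9]
gripper_width: 0.449
gripper_force: 30.0
```

Release gently, then retreat.

Call:
apply_moves(travel=[[0,0,0],[0,0,0],[0,0,0],[0,0,0],[0,0,0],[0,0,0],[0,0,0],[0,0,-15],[0,0,-40],[0,0,-80],[0,0,-120],[0,0,-120]], dr=[[0,0,0],[0,0,0],[0,0,0],[0,0,0],[0,0,0],[0,0,0],[0,0,0],[0,0,0],[0,0,0],[0,0,0],[0,0,0],[0,0,0]], gripper=[42,46,52,60,70,70,70,70,70,70,70,70])

```text
clock: 32.35
eef_pos: [0.4959, 0.2319, 0.3]
ee_rot: [179.5, -0.3, 83.0]
ft_force: [-0.1, 0.3, 0.7]
gripper_width: 0.797
gripper_force: 0.0
```

Call:
apply_moves(travel=[[-40,0,0],[-80,0,0],[-120,0,0],[-160,0,0],[-200,0,0],[-230,0,0],[-230,0,0],[-230,0,0],[-230,0,0],[-230,0,0]], dr=[[0,0,0],[0,0,0],[0,0,0],[0,0,0],[0,0,0],[0,0,0],[0,0,0],[0,0,0],[0,0,0],[0,0,0]], gripper=[70,70,70,70,70,70,70,70,70,70])

```text
clock: 33.35
eef_pos: [0.4656, 0.0035, 0.2945]
ee_rot: [-180.0, -0.0, 83.1]
ft_force: [0.1, 0.7, 0.2]
gripper_width: 0.794
gripper_force: 0.0
```

Run:
```python
from h import *
c=cam("wrist");p,d=bot.grab_frame("wrist");cv2.imwrite("pics/w10.png",p)
print("jar",tops("j",p,d,c,(.4935,.23),.122,.035));print("bot",tops("b",p,d,c,(.482,.141),.106,.035));print("drop",tops("d",p,d,c,(.472,.052),.076,.03))
p,d=bot.grab_frame("scene")
cv2.imwrite("pics/s10.png",cv2.resize(p[130:270,200:370],None,fx=4,fy=4,interpolation=cv2.INTER_CUBIC))
o=bot.get_obs();print(o['eef_pos'],o['ft_force'])
```

```text
jar None
bot (array([4.823e-01, 1.402e-01, 2.030e-02, 4.821e-01, 1.400e-01, 1.050e-01,
       1.947e+03]), (np.float64(322.0), np.float64(32.0)))
drop (array([4.703e-01, 5.350e-02, 8.500e-03, 4.703e-01, 5.320e-02, 7.500e-02,
       1.960e+02]), (np.float64(321.0), np.float64(139.0)))
[0.46561221 0.00340822 0.29456161] [0.05345528 0.53345957 0.56289788]
```

View pics/w10.png

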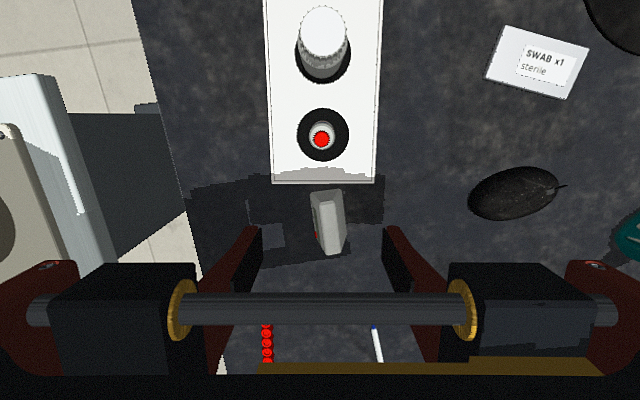

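View pics/s10.png

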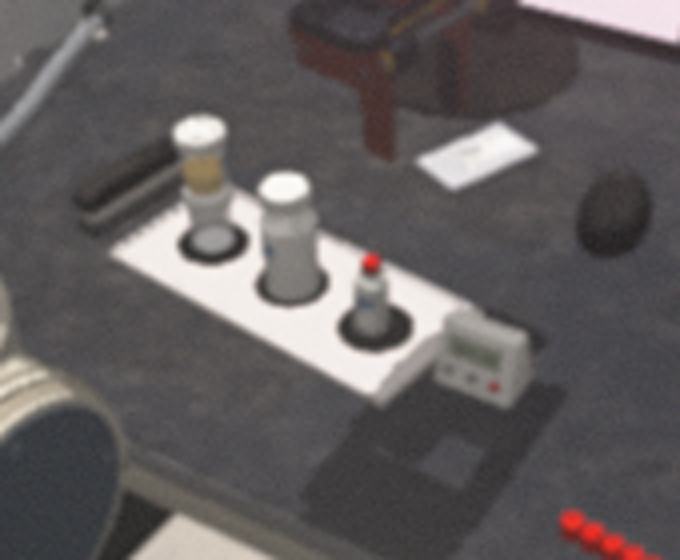

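The wrist view shows the dropper at (321,137) and the bottle at (323,45) upright and centred on their pads. The scene crop shows the jar stack upright at (205,190), on the pad by the stapler. One numeric check of the stack, then I hand in.

Run:
```python
from h import *
for n in("scene","top"):
    c=cam(n);p,d=bot.grab_frame(n)
    print(n,tops("j",p,d,c,(.4935,.23),.122,.035,.008))
print(bot.sign_off())
```

```text
scene (array([4.941e-01, 2.308e-01, 2.190e-02, 4.909e-01, 2.276e-01, 1.213e-01,
       8.900e+01]), (np.float64(250.0), np.float64(163.0)))
top (array([4.944e-01, 2.344e-01, 2.080e-02, 4.945e-01, 2.334e-01, 1.207e-01,
       1.090e+02]), (np.float64(244.0), np.float64(192.0)))
the job is handed in; nothing more can be done
None
```

The job is handed in: the bottle, the dropper and the two-jar stack all stand upright on their correct pads and are let go, each within about 4 mm of its pad centre by the last camera checks; the judge's verdict was not returned.

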